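# Jack up the balance stone and hold it while its feet are changed

### The job

I have to change the feet under the bracket side of the stone slab: lift the steel canister off the stone by its handle and set it down gently, upright, on the worktop, then put the small pump jack with its saddle under the marked lift point of the bracket and pump until the feet on that side are at least 5 mm off the worktop. The jack's holding valve is gone and the stone sinks when the handle comes up, so finish while still holding the pump handle fully down, touching only the jack. Do not shift the stone, tip the canister or jack over, or disturb the things standing around.

Things in the scene. Friction and masses are not known exactly. Their poses are not given: they have to be found in the camera images.
- stone_slab: Pale stone slab, 220 mm (x) by 240 mm (y) by 35 mm thick, about 5 kg, loose on four 40 mm feet (x +-85, y +-95 mm); its top is 75 mm above the worktop. Origin: centre of its plan at worktop level, z up. A steel bracket is bolted to the middle of its -y side (towards the robot's right). A bullseye level, 30 mm wide, 6 mm high, is fixed on top at x +83, y +93 mm.
- lift_point (a point): Ceiling centre of a round socket (28 mm wide, 5 mm deep, open downward) in the steel bracket: at [0, -153, 67] mm in the slab's frame, so 67 mm high at rest. A round dark boss, 30 mm wide and 3 mm high, marks it on top. The bracket (60 mm wide) spans 62 to 74 mm in height and reaches 61 mm out from the slab's side. It rises about 1.3 mm for each mm of lift at the near feet.
- canister: Closed stainless steel canister, 92 mm in diameter, 144 mm high to the top of its black lid, 0.55 kg, standing on the stone. Origin: centre of its underside; z up along its axis; its carrying arch stands in its y-z plane. Free worktop to set it on lies left of the stone round [0.49, 0.41] m, between stone, beaker and stopper.
- canister_handle (a point): Middle of the horizontal grip of the canister's rigid carrying arch, 190 mm above the canister's underside: a black round bar 15 mm thick and 56 mm long, along the canister's y. 38 mm of free space below it down to the lid; the arch's uprights are 98 mm apart.
- jack: Low grey jack, about 0.95 kg, loose. Origin: underside of its base; +x to the saddle end, z up. Base 205 mm long (x -115 to +90), 72 wide, 10 thick. Ram cylinder at x +60: 54 mm wide, 38 mm high. Pump block x -33 to +29, 44 mm wide, 50 mm high. The pump handle points to -x from a pivot at [-38, 0, 64] mm and swings in the jack's x-z plane. It can be carried or slid.
- jack_carry (a point): Centre of the jack's black carrying grip, at [4, 0, 112] mm in the jack's frame: a flat-sided bar along the jack's x, 66 mm long, 16 mm wide and 18 mm high, on two steel uprights (8 mm by 14 mm, at x -20 and +28 mm) over the pump block; 53 mm free between bar and block.
- saddle_top (a point): Top centre of the saddle: a steel nose 17 mm wide standing 9 mm above a disc 32 mm wide, at [60, 0, 48 + ram travel] mm in the jack's frame. The nose goes up into the socket of the lift point. At the start it is 48 to 56 mm high and slides in under the bracket.
- jack_ram (a joint): Ram travel in m, upward, 0 to 0.032; 0 to 0.008 at the start. A full downstroke of the handle raises it about 13 mm; unloaded it stays up on the upstroke, so strokes add up. Under load it sinks back with the handle until the stone stands on its feet again; the next full stroke then raises the lift point about 10 mm.
- pump_handle (a joint): Pump handle angle in rad: 0 = up (bar 0.62 rad above level), 0.60 = fully down (bar almost level, against a stop). A light spring brings it back up when it is let go. Pushing it down at the grip takes about 3 to 5 N empty and 8 to 12 N with the stone on the saddle.
- handle_grip (a point): Centre of the grey grip of the pump handle, 125 mm from the handle's pivot: 70 mm long, 24 mm wide (along the jack's y), 18 mm thick. It is 137 mm above the worktop with the handle up and 66 mm with the handle down, and moves 23 mm away from the jack along -x on the way down.
- timer: White bench timer 58 x 64 x 21 mm, a bystander. Origin: centre of its underside.
- stopper: Grey rubber stopper 42 mm wide, 28 mm high, a bystander. Origin: centre of its underside.
- blue_cap: White bottle with a blue cap, 33 mm wide, 66 mm high, a bystander. Origin: centre of its underside.
- beaker: Glass beaker 83 mm wide, 105 mm high, a bystander. Origin: centre of its underside.
There are look-alikes about, which are no part of the job. Several things have the shape of the canister; the one meant has the colours described above.

How it is judged:
By the outcome, as a careful person would: the job done as asked, in the order asked, and still so for the second after the job is handed in, while the arm keeps its last pose, push and grip.
It also fails if it takes over 61 s, if anything falls off the work surface, if the arm or the gripper's body presses on something with over 40 N, if the wrist force passes 120 N, or if a joint passes its speed limit or range.

### The arm

A 7-joint arm with a two-finger parallel gripper is mounted at the origin on a cart in front of the work surface, level with it; the furniture and walls round the work are solid. World frame = base frame: x ahead of the robot, y to its left, z up, the work surface at z = 0. Lengths are in m, angles in rad, forces in N, time in s.
With the tool pointing down it reaches from about 0.4 to 0.85 m from the base axis. Payload 10.4 kg.
Tool frame: the origin (TCP) lies midway between the tips of the shut fingers; the grasp point (between the pads) lies 19 mm behind it; z points along the fingers, y is the direction in which the jaws open and shut (so a half turn about z gives the same grasp; the last joint's range is limited). The gripper opens to 85 mm and grips with 20 to 120 N. Pads are 22 mm wide; open, the fingers measure 114 mm over their backs; the gripper's body (76 mm by 85 mm) begins 54 mm behind the grasp point. The pads swing forward as they close: fully open they stand 13 mm farther back than shut.
Start: joints at [1.085, 0.332, -0.065, 1.46, 0.022, 1.35, -0.088], TCP at [0.279, -0.559, 0.231] pointing down, gripper open.
Joint ranges: [-2.6, 2.6], [-0.5, 2.12], [-1.47, 1.34], [0.16, 2.42], [-1.27, 4.41], [0.06, 2.06], [-2.6, 2.6]. Speed limits (rad/s): [2.22, 2.22, 2.79, 2.79, 3.14, 3.14, 3.14].

### API

Orientations are given as a unit quaternion [w, x, y, z].
In Python, from bench import r gives the robot as it stands. The module is installed in compiled form; this text tells all that it offers.
- The arm moves only by the tool drive_tool, never from a script. Its argument "targets" is a list that holds one entry, the list of rows, each a list of 5 numbers: the shift along the tool's x, y, z in units of 20 mm (1.0 is 20 mm), then the turn about the tool's z in units of 0.08 rad (1.0 is 0.08 rad), then the closure, from 0 (fully open) to 1 (shut). In form: [[[x, y, z, yaw, claw], ...]]. A call has 1 to 5 rows; each row shifts and turns the commanded pose from where the row before left it, along the tool's axes as they then stand; what a row does not reach is not made up. A row lasts 1/8 s, in which the tool goes at most 62.5 mm and 10.7 degrees, less where a joint would pass 70% of its speed; a pose out of reach is approached as far as the arm can. A call with a number of a shift or a turn outside -1 to 1 is refused whole. A call with a gripper value outside its range is refused whole. The fingers move at their own pace and stop on an object; "force" is the grip in N (left out, the last holds). Time passes only in rows, so rows that do not move let the fingers close. It gives the time, the measured TCP pose, the force and the opening at its end, in the units of the state.
- r.get_state(): the state, without advancing time (a new reading comes with each control period).
- r.read_camera(name): name is "side" or "top"; returns (picture, depth): 420x560x3 uint8, blue, green, red; 420x560 float32, m along the optical axis (not along the pixel's ray), 0 where there is no reading.
- r.camera_info(name): a dict with "intrinsics" (3x3 intrinsics, pixels), "k1" (the pictures are not rectified: a ray, as slopes to the right and down, at radius r is drawn at 1 + k1 r^2 times it, then the intrinsics apply), "eye" and "orientation" of the camera in the world. Camera axes: x right, y down, z forward; pixel columns grow to the right and rows downward; lengths in m; the calibration is good to about 2 mm. A picture is of the moment at which its call begins. camera_info takes no time and is no camera call.
- r.hand_in(): hands the job in, once; it reports no verdict.
Trained networks look in the newest picture that a camera, given by its name, has taken for a name from the list of things; names that differ only in an ending like _2 or _b are one class to them, and where a whole thing is asked for, a point or a joint stands for the part that bears it (a point fixed in the world has none). Each returns a list of dicts, best first, with "conf" (0 to 1); they miss things now and then, are a little off and sometimes report something else, mostly with a low value. They report only what shows in the picture. A call takes as long as a camera call. They do not tell look-alikes from the thing itself.
- r.look_for(camera, query): "location" ([x, y, z] in m, in the coordinates of the camera as it stood for that picture, good to about 4 mm: the middle of the surface that is visible of it).
- r.masks_of(camera, query): "pixels" (420x560 bool, what is visible of it).
The state is a dict: "clock": time; "qpos": joint angles; "dq": joint speeds; "tau": joint torques, N m; "tool_pos": TCP position; "eef_rot": TCP orientation; "force": force on the tool from outside, world axes, zero at the start; "wrist_torque": the same for the moment, N m; "width": finger opening in m.
Only numpy, scipy, OpenCV 4.12 (cv2) and the standard library are available. Lean on these libraries where they do the work, as an engineer would, in place of code of your own. Each camera call takes 0.05 s, during which the arm holds its last target. There are 200 camera calls.

## Working session

There is one attempt and no reset: what is moved stays moved. The work goes in short steps, Python scripts to look and compute and a tool call to move; the robot and the scene stay as the last step left them, time stands still between calls to the robot, and variables do not carry over. Pictures are saved under pics/ and viewed, about 8 in all and at most 12, crops included, and the job is handed in when it is done.

Besides the shell and the picture viewer there is one more tool, called as name([rows], argument=value, ...), one row to a line, values as JSON. drive_tool: Moves the arm, as the interface text tells. Its arguments: {"type":"object","properties":{"targets":{"type":"array","items":{"type":"array","items":{"type":"array","items":{"type":"number","minimum":-1,"maximum":1}}}},"force":{"type":"number"}},"required":["targets"]}

```bash
mkdir -p pics; ls; cat > h.py <<'E'
import numpy as np, cv2
from bench import r
from scipy.spatial.transform import Rotation as R
def q2R(q): return R.from_quat([q[1],q[2],q[3],q[0]]).as_matrix()
def pose(n):
    c=r.camera_info(n); o=np.array(c["orientation"],float)
    return c,(o if o.shape==(3,3) else q2R(o)),np.array(c["eye"])
def w(n,p):
    c,M,e=pose(n); return M@np.array(p)+e
def cloud(n,d,mask):
    c,M,e=pose(n); K=np.array(c["intrinsics"]); v,u=np.nonzero(mask&(d>0))
    pts=np.stack([u,v],1).astype(np.float64)[:,None]
    s=cv2.undistortPoints(pts,K,np.array([c["k1"],0,0,0.]))[:,0]
    z=d[v,u]; P=np.c_[s*z[:,None],z]
    return P@M.T+e, np.c_[u,v]
def px(n,P):
    c,M,e=pose(n); p=(np.atleast_2d(P)-e)@M
    return cv2.projectPoints(p[:,None],np.zeros(3),np.zeros(3),np.array(c["intrinsics"]),np.array([c["k1"],0,0,0.]))[0][:,0]
E
python3 - <<'E'
from h import *
np.set_printoptions(precision=3,suppress=True)
for n in ("top","side"):
    im,d=r.read_camera(n); cv2.imwrite(f"pics/{n}0.png",im); np.save(n+"_d.npy",d)
    print(n,pose(n)[2],pose(n)[1].tolist(),r.camera_info(n)["k1"])
    for q in ("stone_slab","lift_point","canister","canister_handle","jack","jack_carry","saddle_top","handle_grip","timer","stopper","blue_cap","beaker"):
        for o in r.look_for(n,q)[:4]:
            p=w(n,o["location"]); print(q,round(o["conf"],2),p,px(n,p)[0].astype(int))
s=r.get_state();print(s)
E
```

```text
pics
top [ 0.265 -0.097  1.408] [[0.5271947806015188, -0.8217936247808688, 0.21615018291927784], [-0.8497416456240738, -0.5105077184704513, 0.13160928946767236], [0.002190661682618139, -0.253055542621803, -0.9674492717190796]] -0.01635662008069464
stone_slab 0.67 [0.568 0.112 0.073] [269 209]
stone_slab 0.64 [ 0.45  -0.363  0.13 ] [377 311]
lift_point 0.71 [0.567 0.111 0.073] [269 209]
canister 0.95 [0.357 0.5   0.107] [141 199]
canister 0.94 [0.347 0.168 0.118] [219 251]
canister 0.66 [0.758 0.297 0.105] [254 137]
canister_handle 0.95 [0.758 0.296 0.105] [254 137]
canister_handle 0.91 [0.357 0.494 0.109] [142 200]
canister_handle 0.81 [0.349 0.169 0.113] [220 251]
jack 0.65 [ 0.467 -0.271  0.037] [349 293]
jack 0.42 [0.38  0.335 0.029] [189 223]
jack_carry 0.83 [ 0.465 -0.271  0.033] [348 293]
saddle_top 0.63 [ 0.5   -0.196  0.042] [335 273]
handle_grip 0.8 [ 0.453 -0.366  0.129] [378 311]
timer 0.63 [ 0.454 -0.366  0.129] [378 311]
timer 0.57 [ 0.416 -0.092  0.013] [296 278]
stopper 0.41 [0.381 0.336 0.031] [189 223]
stopper 0.26 [ 0.467 -0.274  0.035] [349 293]
beaker 0.66 [0.615 
[... 808 characters left out ...]
.159] [319 291]
jack_carry 0.92 [ 0.464 -0.327  0.013] [310 322]
saddle_top 0.21 [ 0.466 -0.328  0.011] [310 322]
timer 0.45 [ 0.414 -0.124  0.018] [262 284]
blue_cap 0.62 [ 0.616 -0.355  0.041] [370 303]
blue_cap 0.41 [0.645 0.02  0.077] [313 231]
{'clock': 1.3, 'qpos': array([ 1.085,  0.332, -0.065,  1.46 ,  0.022,  1.35 , -0.089]), 'dq': array([ 0.002,  0.001, -0.002, -0.001,  0.002, -0.001,  0.001]), 'tau': array([  0.   , -62.523,   0.049, -39.183,   0.016,   0.002,   0.   ]), 'tool_pos': array([ 0.279, -0.559,  0.231]), 'eef_rot': array([0.   , 0.973, 0.229, 0.   ]), 'force': array([-0.149, -0.701, -0.532]), 'wrist_torque': array([-0.031, -0.042, -0.002]), 'width': 0.08537294579664712}
```

View pics/top0.png

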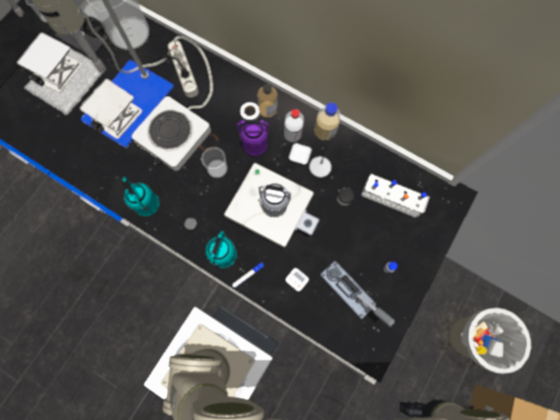

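View pics/side0.png

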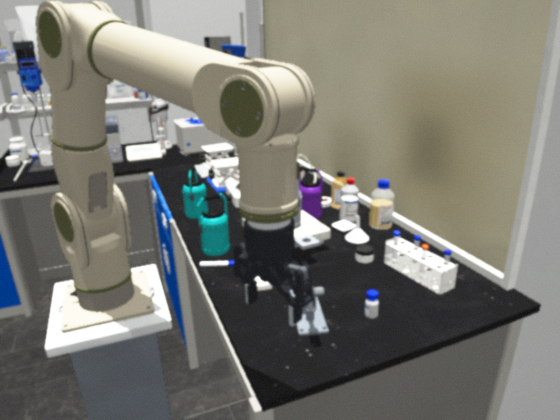

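Top picture: stone slab round (269,205), bracket with boss at (308,223), jack at (349,293) with its handle to lower right. The canister candidates are the steel one on the stone (273,200), purple (254,137), and teal (141,199) and (220,251). The steel one with a black lid on the stone fits the description. Next I'll fit poses and confirm with a crop.

```bash
cat > fit.py <<'E'
from h import *
np.set_printoptions(precision=4,suppress=True)
im=cv2.imread("pics/top0.png"); d=np.load("top_d.npy")
P,uv=cloud("top",d,np.ones(d.shape,bool))
wt=P[(P[:,0]>.35)&(P[:,0]<.8)&(abs(P[:,1])<.45)&(abs(P[:,2])<.012)]
print("worktop z",np.median(wt[:,2]))
def sel(x0,x1,y0,y1,z0,z1): return np.all((P>[x0,y0,z0])&(P<[x1,y1,z1]),1)
m=sel(.4,.76,-.15,.3,.066,.084); Q=P[m]
img=np.zeros(d.shape,np.uint8); img[uv[m][:,1],uv[m][:,0]]=255
n,l,st,_=cv2.connectedComponentsWithStats(img); k=1+np.argmax(st[1:,4])
Q=P[m][l[uv[m][:,1],uv[m][:,0]]==k]
rc=cv2.minAreaRect((Q[:,:2]*1000).astype(np.float32)); print("slab(+bracket)",rc,cv2.boxPoints(rc).tolist())
for z0,z1,nm in ((.09,.2,"body"),(.205,.24,"lid"),(.25,.3,"bar")):
    C=P[sel(.45,.7,-.05,.25,z0,z1)]; print(nm,len(C),C.mean(0) if len(C) else "",C.min(0) if len(C) else "",C.max(0) if len(C) else "")
C=P[sel(.45,.7,-.05,.25,.24,.3)]
if len(C)>3:
    print(C); print("axis",np.linalg.svd(C[:,:2]-C[:,:2].mean(0))[2][0])
for z0,z1 in ((.006,.018),(.03,.06),(.06,.09),(.095,.15),(.008,.2)):
    J=P[sel(.36,.56,-.48,-.13,z0,z1)]; 
    if len(J)>4: print("jack",z0,z1,len(J),J.mean(0),cv2.minAreaRect((J[:,:2]*1000).astype(np.float32)),np.median(J[:,2]))
c=im[130:340,170:420]; cv2.imwrite("pics/crop1.png",cv2.resize(c,None,fx=2.8,fy=2.8,interpolation=cv2.INTER_CUBIC))
E
python3 fit.py
```

```text
worktop z -0.0009127591315836181
slab(+bracket) ((584.8388671875, 97.912353515625), (220.40826416015625, 301.7972412109375), 3.4138128757476807) [[465.8447570800781, 241.9808807373047], [483.8158264160156, -59.28083419799805], [703.8330078125, -46.15617370605469], [685.8619384765625, 255.1055450439453]]
body 564 [0.5733 0.0993 0.1695] [0.5403 0.0571 0.0902] [0.6309 0.155  0.1999]
lid 103 [0.5774 0.0988 0.2157] [0.5532 0.0569 0.205 ] [0.6217 0.1537 0.2354]
bar 128 [0.586  0.1059 0.2673] [0.5673 0.0582 0.2506] [0.6057 0.1546 0.2756]
[[0.5771 0.1431 0.2636]
 [0.5777 0.1398 0.2672]
 [0.5787 0.1367 0.2694]
 [0.5804 0.1342 0.269 ]
 [0.5815 0.1313 0.2709]
 [0.5831 0.1287 0.271 ]
 [0.5856 0.1267 0.2677]
 [0.5867 0.1238 0.2694]
 [0.5888 0.1216 0.2676]
 [0.5713 0.1546 0.2506]
 [0.5715 0.1508 0.2562]
 [0.5718 0.1472 0.2609]
 [0.5725 0.1438 0.2643]
 [0.5724 0.1399 0.2707]
 [0.5754 0.1384 0.2656]
 [0.5756 0.1348 0.2707]
 [0.5765 0.1317 0.2733]
 [0.5791 0.1298 0.2696]
 [0.5799 0.1266 0.2726]
 [0.5808 0.1236 0.2752]
 [0.5831 0.1215 0.2724]
 [0.5857 0.1196 0.2691]
 [0.5866 0.1165 0.2716]
 [0.5884 0.
[... 2847 characters left out ...]
227) 0.009193240744224673
jack 0.03 0.06 274 [ 0.4836 -0.2253  0.0438] ((486.9040832519531, -244.9080047607422), (160.77883911132812, 50.57881164550781), 76.17930603027344) 0.04406179428706858
jack 0.06 0.09 104 [ 0.4698 -0.2892  0.0743] ((471.7242126464844, -269.52239990234375), (37.186187744140625, 99.70512390136719), 4.485440254211426) 0.07355326512064408
jack 0.095 0.15 272 [ 0.4641 -0.3137  0.124 ] ((467.5081787109375, -308.5557556152344), (194.88796997070312, 24.554004669189453), 73.70265197753906) 0.12097776709974517
jack 0.008 0.2 1131 [ 0.4701 -0.2763  0.0605] ((458.2636413574219, -304.10845947265625), (182.99378967285156, 291.9774169921875), 3.0090456008911133) 0.045133490188179914
```

View pics/crop1.png

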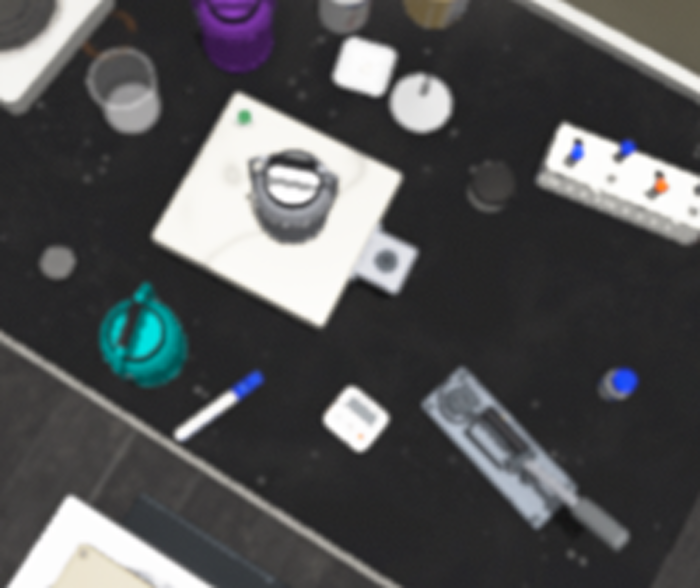

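The crop shows the steel canister with its black arch on the stone at crop (292,190), i.e. picture (274,198). It is the only silver one; the others are teal and purple. The boss is at (308,223) and the jack's saddle end points up-left at (333,272). Now I'll fit the jack and plan the moves.

```bash
cat >> h.py <<'E'
def plan(x,y,z,jaw_deg=None):
    """tool-frame units from measured pose to target; jaw_deg: world heading of jaws (mod 180)"""
    s=r.get_state(); M=q2R(s["eef_rot"]); d=M.T@(np.array([x,y,z])-s["tool_pos"])/.02
    cur=np.degrees(np.arctan2(M[1,1],M[0,1])); dy=0
    if jaw_deg is not None:
        dy=((jaw_deg-cur+90)%180)-90
    print("t",s["clock"],"tcp",s["tool_pos"].round(4),"tilt",M[:,2].round(3),"jaw",cur.round(2),"F",s["force"].round(1),"w",round(s["width"],4),"j",np.round(s["qpos"],2))
    print(" units in present tool axes",d.round(2),"yaw units",round(-np.radians(dy)/.08,2))
E
python3 - <<'E'
from h import *
np.set_printoptions(precision=4,suppress=True)
d=np.load("top_d.npy"); P,uv=cloud("top",d,np.ones(d.shape,bool))
c=np.array([.467,-.27]); a=np.radians(73.7)
for it in range(3):
    u=np.array([np.cos(a),np.sin(a)]); n=np.array([-u[1],u[0]])
    L=(P[:,:2]-c)@u; W=(P[:,:2]-c)@n
    k=(abs(W)<.05)&(L>-.15)&(L<.13)&(P[:,2]>.005)&(P[:,2]<.016)
    rc=cv2.minAreaRect((P[k,:2]*1000).astype(np.float32)); b=cv2.boxPoints(rc); e=max((b[1]-b[0],b[2]-b[1]),key=np.linalg.norm); 
    a=np.arctan2(e[1],e[0])%np.pi; print("base",rc,np.degrees(a)); 
u=np.array([np.cos(a),np.sin(a)]); org=np.array(rc[0])/1000+.0125*u; n=np.array([-u[1],u[0]])
print("origin from base",org,"carry",org+.004*u,"saddle",org+.06*u)
L=(P[:,:2]-org)@u; W=(P[:,:2]-org)@n
for nm,k in (("carry",(abs(L)<.04)&(abs(W)<.03)&(P[:,2]>.108)&(P[:,2]<.13)),("saddle",(abs(L-.06)<.02)&(abs(W)<.03)&(P[:,2]>.025)),("grip",(L<-.1)&(L>-.2)&(abs(W)<.04)&(P[:,2]>.09))):
    print(nm,k.sum(),"jackLW",L[k].mean(),W[k].mean(),L[k].min(),L[k].max(),W[k].min(),W[k].max(),"z",np.percentile(P[k,2],[10,50,90,100]),P[k].mean(0))
print("boss px",px("top",[.5921,-.0243,.077]))
for q in ("beaker","timer","stopper","blue_cap"):pass
for nm,(x,y,rr) in dict(beaker=(.62,.39,.07),stopper=(.385,.338,.05),timer=(.417,-.092,.06),cap=(.616,-.355,.05)).items():
    k=(np.hypot(P[:,0]-x,P[:,1]-y)<rr)&(P[:,2]>.012); print(nm,k.sum(),P[k].min(0),P[k].max(0))
print("to canister");plan(.587,.107,.300,20.3)
E
```

```text
base ((464.8184509277344, -279.9396057128906), (272.0269470214844, 99.52896881103516), 74.0120620727539) 74.01207
base ((463.8835144042969, -279.56463623046875), (272.1062316894531, 96.2362060546875), 74.32464599609375) 74.32465
base ((463.8835144042969, -279.56463623046875), (272.1062316894531, 96.2362060546875), 74.32464599609375) 74.32465
origin from base [ 0.4673 -0.2675] carry [ 0.4683 -0.2637] saddle [ 0.4835 -0.2098]
carry 83 jackLW 0.016596533549648372 -0.009995818155749627 -0.00675911423890777 0.039986393301884485 -0.018891776265611282 -0.0025660796664927 z [0.1135 0.1196 0.1223 0.1241] [ 0.4814 -0.2543  0.1185]
saddle 115 jackLW 0.05801654041419958 -0.006919252528124985 0.040030144551615195 0.07897590945296964 -0.027804607170708262 0.0132059980900977 z [0.0365 0.0451 0.1199 0.124 ] [ 0.4896 -0.2135  0.0646]
grip 136 jackLW -0.12284719422133757 -0.009135762656429595 -0.14605965442552535 -0.10020183056713598 -0.022785277418110678 0.0019908120335122865 z [0.1341 0.147  0.1588 0.164 ] [ 0.4429 -0.3883  0.1471]
boss px [[306.8452 223.1752]]
beaker 459 [0.5727 0.3339 0.0122] [0.653  0.4209 0.1095]
stopper 109 [0.3608 0.3148 0.0122] [0.4012 0.3571 0.0374]
timer 283 [ 0.3829 -0.1256  0.0122] [ 0.4445 -0.0595  0.0252]
cap 103 [ 0.6038 -0.3633  0.0122] [ 0.6351 -0.3316  0.071 ]
to canister
t 1.3 tcp [ 0.2791 -0.5593  0.2314] tilt [ 0. -0. -1.] jaw -63.48 F [-0.1 -0.7 -0.5] w 0.0854 j [ 1.09  0.33 -0.06  1.46  0.02  1.35 -0.09]
 units in present tool axes [ 28.65 -22.93  -3.43] yaw units -18.28
```

drive_tool([
  [[1,-0.7,-0.2,-1,0],[1,-0.7,-0.2,-1,0],[1,-0.7,-0.2,-1,0],[1,-0.5,-0.2,-1,0],[1,-0.4,-0.2,-1,0]],
])

```text
clock: 1.92
tool_pos: [0.3263, -0.4514, 0.2516]
eef_rot: [0.0, 0.908, 0.419, 0.0]
force: [-0.1, -0.2, 0.3]
width: 0.0853
```

drive_tool([
  [[1,-0.4,-0.2,-1,0],[1,-0.3,-0.2,-1,0],[1,-0.2,-0.2,-1,0],[1,0,-0.2,-1,0],[1,0,-0.2,-1,0]],
])

```text
clock: 2.55
tool_pos: [0.3637, -0.3559, 0.2716]
eef_rot: [0.0, 0.806, 0.591, -0.0]
force: [-0.1, -0.2, -0.1]
width: 0.0854
```

drive_tool([
  [[1,0.1,-0.2,-1,0],[1,0.2,-0.2,-1,0],[1,0.3,-0.2,-1,0],[1,0.4,-0.2,-1,0],[1,0.4,-0.2,-1,0]],
])

```text
clock: 3.18
tool_pos: [0.4061, -0.2604, 0.2916]
eef_rot: [0.0, 0.673, 0.74, -0.0]
force: [0.6, -0.2, -0.4]
width: 0.0853
```

drive_tool([
  [[1,0.5,-0.2,-1,0],[1,0.5,-0.2,-1,0],[1,0.6,0,-1,0]],
])

```text
clock: 3.55
tool_pos: [0.4274, -0.1953, 0.2997]
eef_rot: [0.0, 0.579, 0.815, -0.0]
force: [-0.1, -0.8, -0.0]
width: 0.0853
```

```bash
python3 -c "
from h import *
plan(.587,.107,.300,20.3)"
```

```text
t 3.55 tcp [ 0.4274 -0.1953  0.2997] tilt [ 0.001 -0.    -1.   ] jaw 19.26 F [-0.1 -0.8 -0. ] w 0.0853 j [ 0.79 -0.02 -0.45  1.72 -0.01  1.44  0.68]
 units in present tool axes [11.64 12.52 -0.02] yaw units -0.23
```

drive_tool([
  [[0.9,0.96,0,-0.23,0],[0.9,0.96,0,0,0],[0.9,0.96,0,0,0],[0.9,0.96,0,0,0],[0.9,0.96,0,0,0]],
])

```text
clock: 4.18
tool_pos: [0.487, -0.0777, 0.2992]
eef_rot: [-0.0, 0.572, 0.82, -0.0]
force: [-0.1, -0.6, -0.3]
width: 0.0856
```

drive_tool([
  [[0.9,0.96,0,0,0],[0.9,0.96,0,0,0],[0.9,0.96,0,0,0],[0.9,0.96,0,0,0],[0.9,0.96,0,0,0]],
])

```text
clock: 4.8
tool_pos: [0.5461, 0.0397, 0.2992]
eef_rot: [-0.0, 0.572, 0.82, -0.0]
force: [-0.2, -1.0, -0.2]
width: 0.0855
```

drive_tool([
  [[0.9,0.96,0,0,0],[0.9,0.96,0,0,0],[0.6,0.8,0,0,0],[0,0,0,0,0]],
])

```text
clock: 5.3
tool_pos: [0.5803, 0.1041, 0.2988]
eef_rot: [-0.001, 0.571, 0.821, 0.0]
force: [0.2, -0.5, -0.2]
width: 0.0854
```

```bash
cat > look.py <<'E'
import sys
from h import *
n=sys.argv[1]; im,d=r.read_camera(n); cv2.imwrite(f"pics/{sys.argv[2]}.png",im); np.save(n+"_d.npy",d)
E
python3 look.py top t1; python3 -c "
from h import *
plan(.587,.107,.246,20.3)
im=cv2.imread('pics/t1.png'); d=np.load('top_d.npy'); P,uv=cloud('top',d,np.ones(d.shape,bool))
k=(np.hypot(P[:,0]-.587,P[:,1]-.107)<.07)&(P[:,2]>.258)&(P[:,2]<.278);print(k.sum(),P[k].mean(0) if k.any() else '')
cv2.imwrite('pics/t1c.png',cv2.resize(im[150:260,210:330],None,fx=5,fy=5,interpolation=2))"
```

```text
t 5.35 tcp [0.5802 0.1028 0.2989] tilt [-0.001  0.    -1.   ] jaw 20.21 F [ 0.6 -1.   0.2] w 0.0855 j [ 0.32  0.3  -0.72  1.42  0.2   1.49 -0.04]
 units in present tool axes [0.08 0.39 2.65] yaw units -0.02
6 [0.59968963 0.06856294 0.26299626]
```

View pics/t1c.png

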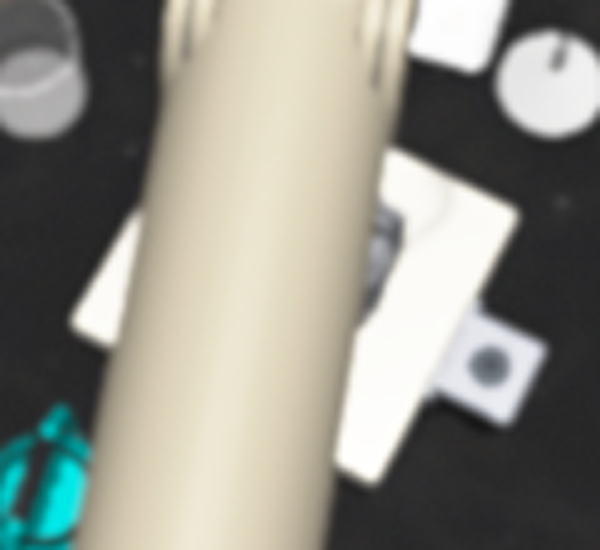

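The picture shows the arm covering the canister, with stone and bracket unmoved. Descend and close.

drive_tool([
  [[0.04,0.2,0.6,0,0],[0.04,0.19,0.8,0,0],[0,0,0.8,0,0],[0,0,0.45,0,0],[0,0,0,0,0]],
])

```text
clock: 5.98
tool_pos: [0.587, 0.106, 0.2455]
eef_rot: [-0.0, 0.573, 0.82, -0.0]
force: [-0.4, 0.6, 1.0]
width: 0.0856
```

drive_tool([
  [[0,0,0,0,0.5],[0,0,0,0,0.7],[0,0,0,0,1],[0,0,0,0,1],[0,0,0,0,1]],
], force=60)

```text
clock: 6.6
tool_pos: [0.5876, 0.1064, 0.2466]
eef_rot: [0.0, 0.573, 0.82, 0.0]
force: [2.2, 0.6, 1.4]
width: 0.0133
```

```bash
python3 -c "
from h import *
plan(.49,.41,.246,20.3)"
```

```text
t 6.6 tcp [0.5876 0.1064 0.2466] tilt [ 0.001  0.    -1.   ] jaw 20.08 F [2.2 0.6 1.4] w 0.0133 j [ 0.31  0.34 -0.72  1.49  0.23  1.39 -0.07]
 units in present tool axes [15.93  0.63  0.03] yaw units -0.05
```

drive_tool([
  [[0,0,-0.3,0,1],[0,0,-0.7,0,1],[0,0,-0.9,0,1],[0.2,0,-0.9,0,1],[0.5,0,-0.5,0,1]],
])

```text
clock: 7.22
tool_pos: [0.5828, 0.1197, 0.3141]
eef_rot: [0.001, 0.573, 0.819, 0.001]
force: [-0.5, -0.4, -5.2]
width: 0.0129
```

drive_tool([
  [[0.8,0,-0.1,0,1],[1,0.05,0,0,1],[1,0.05,0,0,1],[1,0.05,0,0,1],[1,0.05,0,0,1]],
])

```text
clock: 7.85
tool_pos: [0.5528, 0.2124, 0.3141]
eef_rot: [-0.0, 0.573, 0.82, -0.0]
force: [0.1, 0.2, -5.7]
width: 0.0132
```

drive_tool([
  [[1,0.05,0,0,1],[1,0.05,0,0,1],[1,0.05,0,0,1],[1,0.05,0,0,1],[1,0.05,0,0,1]],
])

```text
clock: 8.48
tool_pos: [0.5233, 0.3078, 0.3143]
eef_rot: [0.0, 0.573, 0.819, -0.0]
force: [0.3, 0.2, -5.6]
width: 0.0132
```

drive_tool([
  [[1,0.05,0,0,1],[1,0.05,0,0,1],[1,0.05,0,0,1],[0.8,0,0,0,1],[0.4,0,0,0,1]],
])

```text
clock: 9.1
tool_pos: [0.497, 0.3878, 0.3142]
eef_rot: [-0.0, 0.573, 0.82, -0.0]
force: [-0.6, -0.4, -4.9]
width: 0.0127
```

```bash
python3 -c "
from h import *
plan(.49,.41,.174,20.3)"
```

```text
t 9.1 tcp [0.497  0.3878 0.3142] tilt [-0.  0. -1.] jaw 20.15 F [-0.6 -0.4 -4.9] w 0.0127 j [-0.16  0.43 -0.82  1.27  0.31  1.57 -0.58]
 units in present tool axes [1.16 0.06 7.01] yaw units -0.03
```

drive_tool([
  [[0.7,0.05,0.3,0,1],[0.4,0,0.8,0,1],[0,0,1,0,1],[0,0,1,0,1],[0,0,1,0,1]],
])

```text
clock: 9.72
tool_pos: [0.4911, 0.4071, 0.2306]
eef_rot: [0.0, 0.573, 0.819, -0.0]
force: [0.2, -0.4, -4.7]
width: 0.0132
```

drive_tool([
  [[0,0,1,0,1],[0,0,0.9,0,1],[0,0,0.5,0,1],[0,0,0.2,0,1],[0,0,0,0,1]],
])

```text
clock: 10.35
tool_pos: [0.4912, 0.4076, 0.1805]
eef_rot: [0.0, 0.573, 0.82, 0.0]
force: [0.0, 0.5, -5.2]
width: 0.0131
```

drive_tool([
  [[0,0,0.1,0,1],[0,0,0.1,0,1],[0,0,0.1,0,1],[0,0,0.05,0,1]],
])

```text
clock: 10.85
tool_pos: [0.4911, 0.4074, 0.1731]
eef_rot: [0.0, 0.573, 0.82, -0.0]
force: [0.1, -0.3, -5.4]
width: 0.0133
```

drive_tool([
  [[0,0,0.05,0,1],[0,0,0.05,0,1],[0,0,0,0,1]],
])

```text
clock: 11.22
tool_pos: [0.4914, 0.4077, 0.1717]
eef_rot: [0.0, 0.573, 0.82, 0.0]
force: [0.2, 0.1, -1.4]
width: 0.013
```

drive_tool([
  [[0,0,0.03,0,1],[0,0,0,0,0.8],[0,0,0,0,0.6],[0,0,0,0,0.3],[0,0,0,0,0]],
])

```text
clock: 11.85
tool_pos: [0.491, 0.4075, 0.1706]
eef_rot: [0.0, 0.573, 0.82, -0.0]
force: [-0.4, 0.1, 0.1]
width: 0.069
```

drive_tool([
  [[0,0,0,0,0],[0,0,-0.3,0,0],[0,0,-0.8,0,0],[0,0,-1,0,0],[0,0,-1,0,0]],
])

```text
clock: 12.48
tool_pos: [0.4912, 0.4078, 0.2349]
eef_rot: [0.0, 0.573, 0.82, 0.001]
force: [-0.4, -0.2, 1.0]
width: 0.0855
```

drive_tool([
  [[0,0,-1,0,0],[-0.5,0,-0.7,0,0],[-1,0,0,0,0],[-1,0,0,0,0],[-1,0,0,0,0]],
])

```text
clock: 13.1
tool_pos: [0.5157, 0.3401, 0.2666]
eef_rot: [0.0, 0.573, 0.819, -0.0]
force: [-0.0, 1.0, 0.7]
width: 0.0855
```

```bash
python3 look.py side s2; python3 -c "
from h import *
im=cv2.imread('pics/s2.png'); 
plan(.468,-.264,.16,164)
cv2.imwrite('pics/s2c.png',cv2.resize(im[140:340,160:440],None,fx=2.5,fy=2.5,interpolation=2))"
```

```text
t 13.15 tcp [0.5175 0.3373 0.2665] tilt [ 0.001 -0.002 -1.   ] jaw 19.84 F [ 2.6 -2.   0.5] w 0.0856 j [-0.05  0.41 -0.81  1.39  0.29  1.46 -0.5 ]
 units in present tool axes [-27.43 -12.53   5.38] yaw units 7.82
```

View pics/s2c.png

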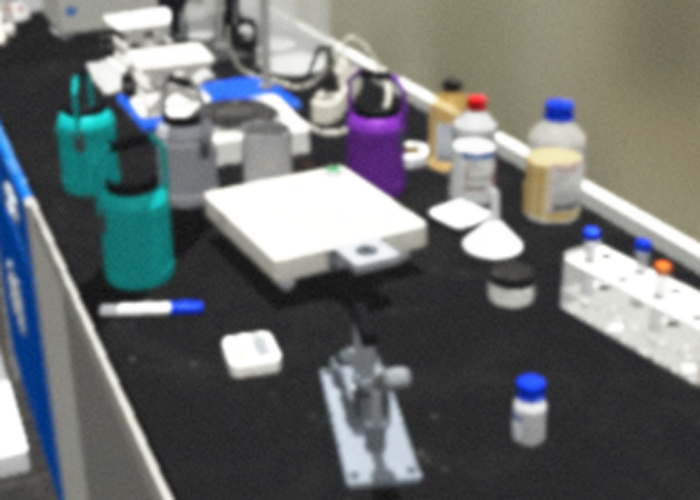

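Side picture: the steel canister stands upright at crop (187,160) left of the stone, and stone, beaker and stopper area are undisturbed. The jack is at crop (370,420) and the blue cap at (530,410). Next, a rectified view of the jack from the top camera.

```bash
cat > rect.py <<'E'
from h import *
import sys
np.set_printoptions(precision=4,suppress=True)
def ortho(im,x0,x1,y0,y1,z,s=.0005):
    xs=np.arange(x1,x0,-s); ys=np.arange(y1,y0,-s)   # rows: x down from far, cols: y left->right decreasing
    X,Y=np.meshgrid(xs,ys,indexing="ij"); p=px("top",np.c_[X.ravel(),Y.ravel(),np.full(X.size,z)]).reshape(*X.shape,2).astype(np.float32)
    return cv2.remap(im,p[...,0],p[...,1],cv2.INTER_CUBIC)
if __name__=="__main__":
    im,d=r.read_camera("top"); cv2.imwrite("pics/t2.png",im); np.save("top_d.npy",d)
    out=[]
    for z in (.010,.121):
        o=ortho(im,.38,.58,-.46,-.16,z)
        for i in range(0,o.shape[0],40): cv2.line(o,(0,i),(o.shape[1],i),(0,255,255) if i%200==0 else (0,90,90),1)
        for i in range(0,o.shape[1],40): cv2.line(o,(i,0),(i,o.shape[0]),(0,255,255) if i%200==0 else (0,90,90),1)
        out.append(o)
    cv2.imwrite("pics/orth.png",cv2.resize(np.vstack(out),None,fx=.75,fy=.75,interpolation=cv2.INTER_AREA))
    P,uv=cloud("top",d,np.ones(d.shape,bool))
    m=np.all((P>[.4,-.15,.066])&(P<[.76,.3,.084]),1); img=np.zeros(d.shape,np.uint8); img[uv[m][:,1],uv[m][:,0]]=255
    n,l,st,_=cv2.connectedComponentsWithStats(img); k=1+np.argmax(st[1:,4]); Q=P[m][l[uv[m][:,1],uv[m][:,0]]==k]
    print("slab",cv2.minAreaRect((Q[:,:2]*1000).astype(np.float32)))
    # jack body: z slabs
    for z0,z1 in ((.007,.014),(.034,.042),(.045,.056),(.11,.13)):
        J=P[np.all((P>[.4,-.42,z0])&(P<[.54,-.17,z1]),1)]
        if len(J)<9: continue
        v=np.linalg.svd(J[:,:2]-J[:,:2].mean(0))[2][0]; print(z0,len(J),J.mean(0),np.degrees(np.arctan2(v[1],v[0]))%180)
    plan(.468,-.264,.16,164)
E
python3 rect.py
```

```text
slab ((584.486572265625, 97.68792724609375), (221.2052459716797, 301.4002685546875), 3.378818988800049)
0.007 428 [ 0.469  -0.2753  0.0098] 72.83512702293308
0.034 86 [ 0.4934 -0.2069  0.0388] 68.81293706189388
0.045 121 [ 0.476  -0.243   0.0493] 69.32614391684733
0.11 152 [ 0.4752 -0.2756  0.1193] 73.83986215608384
t 13.2 tcp [0.5169 0.3385 0.2665] tilt [ 0.    -0.002 -1.   ] jaw 19.83 F [ 0.4 -0.6  0.4] w 0.0857 j [-0.06  0.41 -0.81  1.39  0.29  1.46 -0.51]
 units in present tool axes [-27.5  -12.52   5.37] yaw units 7.82
```

View pics/orth.png

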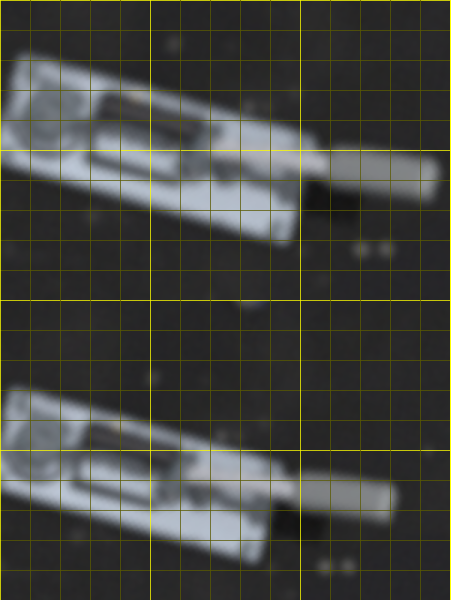

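Rectified view: base corners at about (22,52), (-7,159) and (288,243) px in the upper panel, giving a width of 74 mm (72 expected) and a heading of about 74.1°. That puts the origin near (.485,-.252). I'll check this with bar depth and the networks.

```bash
python3 - <<'E'
from h import *
np.set_printoptions(precision=4,suppress=True)
d=np.load("top_d.npy"); P,uv=cloud("top",d,np.ones(d.shape,bool))
a=np.radians(74.1);u=np.array([np.cos(a),np.sin(a)]);n=np.array([-u[1],u[0]]);o=np.array([.4849,-.2516])
L=(P[:,:2]-o)@u;W=(P[:,:2]-o)@n
def st(nm,k):print(nm,k.sum(),"L",L[k].min(),L[k].max(),"W mean",W[k].mean(),W[k].min(),W[k].max(),"z",np.median(P[k,2]))
st("bar",(L>-.04)&(L<.05)&(abs(W)<.03)&(P[:,2]>.113)&(P[:,2]<.128))
st("barmid",(L>-.01)&(L<.03)&(abs(W)<.03)&(P[:,2]>.113)&(P[:,2]<.128))
b=(abs(L)<.16)&(abs(W)<.06)&(P[:,2]>.0055)&(P[:,2]<.0135)
print("base L pct",np.percentile(L[b],[1,3,97,99]),"W",np.percentile(W[b],[2,5,95,98]))
st("saddle",(abs(L-.06)<.02)&(abs(W)<.02)&(P[:,2]>.03)&(P[:,2]<.07))
k=(abs(L-.06)<.012)&(abs(W)<.012); print("saddle z",np.percentile(P[k,2],[10,50,90,98]))
k=(L<-.09)&(L>-.2)&(abs(W)<.03)&(P[:,2]>.1); st("handle",k); 
for z in (.01,): print(px("top",[*(o+.06*u),.05]))
E
```

```text
bar 103 L -0.026591982777525478 0.03608849124838799 W mean 0.0021838651527296467 -0.006942548201022304 0.010126629798686426 z 0.11912285973989101
barmid 64 L -0.008802802304586039 0.029197331650632354 W mean 0.002176587542366132 -0.006291347871158744 0.010126629798686426 z 0.1190760976974855
base L pct [-0.1124 -0.11    0.0897  0.127 ] W [-0.0342 -0.0325  0.0371  0.038 ]
saddle 92 L 0.04146752416037636 0.07965717652086453 W mean 0.0016208112713043663 -0.019874237690279288 0.018998217802705098 z 0.041222588864484155
saddle z [0.0393 0.0424 0.0477 0.0536]
handle 191 L -0.16623803566781406 -0.09137262588668538 W mean 0.0027612061250632974 -0.010157713278422706 0.014278160488997634 z 0.14088977183480123
[[335.2493 272.2761]]
```

drive_tool([
  [[-1,-0.4,0,1,0],[-1,-0.3,0,1,0],[-1,-0.25,0,1,0],[-1,-0.15,0,1,0],[-1,-0.1,0,1,0]],
])

```text
clock: 13.82
tool_pos: [0.5105, 0.2377, 0.2667]
eef_rot: [-0.0, 0.726, 0.688, 0.0]
force: [-0.3, -0.0, -0.5]
width: 0.0852
```

drive_tool([
  [[-1,0,0.1,1,0],[-1,0.1,0.1,1,0],[-1,0.15,0.1,0.8,0],[-1,0.22,0.1,0,0],[-1,0.22,0.1,0,0]],
])

```text
clock: 14.45
tool_pos: [0.5054, 0.136, 0.2565]
eef_rot: [0.0, 0.798, 0.603, -0.0]
force: [1.6, -0.5, 0.0]
width: 0.0853
```

drive_tool([
  [[-1,0.22,0.2,0,0],[-1,0.22,0.2,0,0],[-1,0.22,0.2,0,0],[-1,0.22,0.2,0,0],[-1,0.22,0.2,0,0]],
])

```text
clock: 15.08
tool_pos: [0.4994, 0.0338, 0.2365]
eef_rot: [0.0, 0.798, 0.603, 0.0]
force: [0.5, 0.1, -0.2]
width: 0.0852
```

drive_tool([
  [[-1,0.22,0.2,0,0],[-1,0.22,0.2,0,0],[-1,0.22,0.2,0,0],[-1,0.22,0.2,0,0],[-1,0.22,0.2,0,0]],
])

```text
clock: 15.7
tool_pos: [0.4935, -0.0683, 0.2165]
eef_rot: [0.0, 0.798, 0.603, 0.0]
force: [-0.4, 0.5, -0.5]
width: 0.0852
```

drive_tool([
  [[-1,0.22,0.2,0,0],[-1,0.22,0.2,0,0],[-1,0.22,0.2,0,0],[-1,0.22,0.2,0,0],[-1,0.22,0.2,0,0]],
])

```text
clock: 16.32
tool_pos: [0.4878, -0.1706, 0.1965]
eef_rot: [0.0, 0.797, 0.604, 0.0]
force: [-0.1, 0.7, 0.1]
width: 0.0854
```

```bash
python3 -c "
from h import *
plan(.4846,-.2474,.093,164.1)"
```

```text
t 16.325 tcp [ 0.4878 -0.1706  0.1965] tilt [ 0. -0. -1.] jaw -15.72 F [-0.1  0.7  0.1] w 0.0854 j [ 0.62  0.14 -0.4   1.77  0.06  1.24 -0.07]
 units in present tool axes [-3.74  0.89  5.18] yaw units 0.04
```

drive_tool([
  [[-1,0.25,0.4,0.04,0],[-1,0.22,0.4,0,0],[-1,0.22,0.5,0,0],[-0.74,0.2,0.6,0,0],[0,0,0.8,0,0]],
])

```text
clock: 16.95
tool_pos: [0.4846, -0.2474, 0.1416]
eef_rot: [0.0, 0.798, 0.602, -0.0]
force: [-0.2, -0.1, -0.3]
width: 0.0853
```

drive_tool([
  [[0,0,0.9,0,0],[0,0,0.8,0,0],[0,0,0.5,0,0],[0,0,0.28,0,0],[0,0,0,0,0.3]],
])

```text
clock: 17.58
tool_pos: [0.4848, -0.246, 0.093]
eef_rot: [-0.0, 0.798, 0.603, -0.0]
force: [0.0, -0.0, 0.5]
width: 0.0704
```

drive_tool([
  [[0,0,0,0,0.6],[0,0,0,0,0.8],[0,0,0,0,1],[0,0,0,0,1],[0,0,0,0,1]],
], force=90)

```text
clock: 18.2
tool_pos: [0.4856, -0.2464, 0.0937]
eef_rot: [0.001, 0.798, 0.603, 0.0]
force: [3.9, -2.1, 2.5]
width: 0.0148
```

```bash
python3 -c "
from h import *
plan(.4846,-.2474,.093,164.1)"
```

```text
t 18.2 tcp [ 0.4856 -0.2464  0.0937] tilt [ 0.002 -0.001 -1.   ] jaw -15.85 F [ 3.9 -2.1  2.5] w 0.0148 j [ 0.68  0.3  -0.34  1.82  0.11  1.04  0.02]
 units in present tool axes [-0.06 -0.03  0.03] yaw units 0.01
```

drive_tool([
  [[0,0,-0.2,0,1],[0,0,-0.3,0,1],[0.3,0.2,-0.1,0,1],[0.6,0.4,0,0,1],[0.95,0.6,0,0,1]],
])

```text
clock: 18.82
tool_pos: [0.5185, -0.2165, 0.1049]
eef_rot: [-0.0, 0.798, 0.603, -0.0]
force: [0.5, -0.7, -9.0]
width: 0.0145
```

drive_tool([
  [[0.95,0.6,0,0,1],[0.95,0.6,0,0,1],[0.95,0.6,0,0,1],[0.9,0.5,0,0,1],[0.6,0.3,0,0,1]],
])

```text
clock: 19.45
tool_pos: [0.5927, -0.1461, 0.1049]
eef_rot: [-0.0, 0.798, 0.603, 0.0]
force: [0.1, -0.3, -10.1]
width: 0.0143
```

drive_tool([
  [[0,0,0,-0.7,1],[0,0,0,-1,1],[0,0,0,-1,1],[0,0,0,-1,1],[0,0,0,-0.5,1]],
])

```text
clock: 20.08
tool_pos: [0.5918, -0.1478, 0.105]
eef_rot: [-0.0, 0.685, 0.728, -0.0]
force: [-1.0, -0.1, -8.5]
width: 0.0145
```

```bash
python3 look.py side s3; python3 look.py top t3; python3 - <<'E'
from h import *
plan(.5995,-.142,.096,3.4)
np.set_printoptions(precision=4,suppress=True)
for n in("top","side"):
    for q in ("saddle_top","lift_point"):
        for o in r.look_for(n,q)[:3]: print(n,q,round(o["conf"],2),w(n,o["location"]))
s=cv2.imread("pics/s3.png")[200:340,250:430]; t=cv2.imread("pics/t3.png")[180:320,250:430]
cv2.imwrite("pics/c3.png",np.vstack([cv2.resize(a,None,fx=2.1,fy=2.1,interpolation=2) for a in(s,t)]))
E
```

```text
t 20.175 tcp [ 0.5918 -0.1478  0.105 ] tilt [-0. -0. -1.] jaw 3.39 F [-0.1  0.3 -9.5] w 0.0147 j [ 0.52  0.43 -0.44  1.63  0.2   1.12  0.09]
 units in present tool axes [0.27 0.4  0.45] yaw units -0.0
top lift_point 0.8 [0.578  0.1171 0.0757]
side saddle_top 0.68 [0.4873 0.3684 0.0874]
side lift_point 0.75 [0.5578 0.0828 0.0764]
side lift_point 0.34 [ 0.5839 -0.1009  0.0568]
side lift_point 0.32 [0.491  0.3671 0.0932]
```

View pics/c3.png

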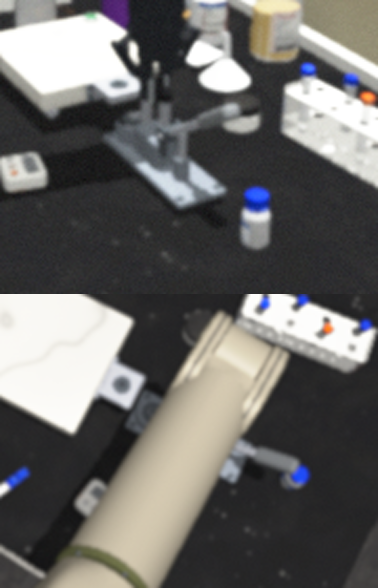

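The pictures show the jack held in line with the bracket, its saddle at lower-panel crop (148,118) in front of the boss at (122,90), and the blue cap and timer clear. I'll check the saddle position in depth from both cameras.

```bash
python3 - <<'E'
from h import *
np.set_printoptions(precision=4,suppress=True)
a=np.radians(93.4);u=np.array([np.cos(a),np.sin(a)]);n=np.array([-u[1],u[0]]);o=np.array([.5885,-.0931])
for c in("top","side"):
    P,uv=cloud(c,np.load(c+"_d.npy"),np.ones((420,560),bool)); L=(P[:,:2]-o)@u;W=(P[:,:2]-o)@n
    for z0,z1 in((.015,.027),(.044,.052),(.053,.058),(.058,.072)):
        k=(abs(L)<.035)&(abs(W)<.045)&(P[:,2]>z0)&(P[:,2]<z1)
        if k.sum()>3: print(c,z0,k.sum(),"L",np.percentile(L[k],[2,50,98]),"W",np.percentile(W[k],[2,50,98]))
    k=(np.hypot(L,W)<.005);print(c,"z at centre",P[k,2])
    l=np.array([.5926,-.025]); k=(np.hypot(P[:,0]-l[0],P[:,1]-l[1])<.03)&(P[:,2]>.0757)&(P[:,2]<.081);print("boss",k.sum(),P[k].mean(0))
    b=(np.all((P>[.54,-.09,.066])&(P<[.65,.005,.082]),1)); v=(P[b,:2]-l)@u; vv=(P[b,:2]-l)@n; print("bracket L",np.percentile(v,[1,99]),"W",np.percentile(vv[v<.02],[1,50,99]))
im=cv2.imread("pics/t3.png")[205:260,290:345]; cv2.imwrite("pics/c4.png",cv2.resize(im,None,fx=10,fy=10,interpolation=2))
for z in(.059,.064): print("pred saddle px",px("top",[*o,z]))
print("lift px",px("top",[.5926,-.025,.077]))
E
```

```text
top 0.015 103 L [-0.0006  0.0199  0.0315] W [-0.0335  0.0065  0.0374]
top 0.044 29 L [0.0001 0.0126 0.0273] W [-0.0179  0.0062  0.0273]
top 0.053 26 L [-0.0014  0.008   0.0179] W [-0.0135  0.0018  0.018 ]
top 0.058 7 L [0.0004 0.0062 0.012 ] W [0.004  0.0086 0.0158]
top z at centre [0.4836 0.4878 0.0572 0.0528 0.0547 0.0495]
boss 53 [ 0.591  -0.0267  0.0773]
bracket L [-0.027   0.0304] W [-0.0308  0.0001  0.0287]
side 0.015 79 L [-0.0314 -0.0078  0.0265] W [0.015  0.0283 0.0341]
side 0.044 33 L [-0.02   -0.01    0.0131] W [-0.0055  0.018   0.0242]
side 0.053 28 L [-0.0151 -0.0062  0.0126] W [-0.0171  0.0074  0.0182]
side 0.058 33 L [-0.0346 -0.0073  0.0211] W [-0.009   0.0029  0.0129]
side z at centre [0.0593 0.0559]
boss 106 [ 0.594  -0.0269  0.0776]
bracket L [-0.0326  0.0305] W [-0.0337  0.0031  0.0273]
pred saddle px [[322.8831 235.3548]]
pred saddle px [[323.0522 235.0649]]
lift px [[307.0924 223.1596]]
```

View pics/c4.png

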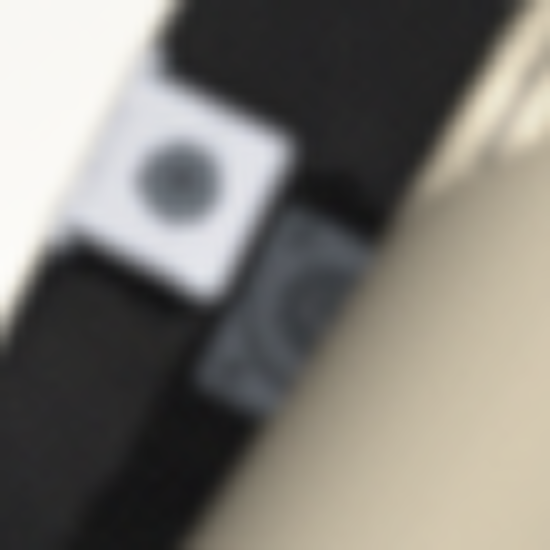

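Crop: boss at (180,178), jack base front corners at about (290,210) and (198,378), nose near (318,300). A numeric cross-check follows.

```bash
python3 - <<'E'
from h import *
from scipy.optimize import least_squares
np.set_printoptions(precision=4,suppress=True)
a=np.radians(93.4);u=np.array([np.cos(a),np.sin(a)]);n=np.array([-u[1],u[0]]);o=np.array([.5885,-.0931])
C=lambda p:[*p[:2],p[2]]
f=lambda cx,cy:np.array([290+(cx+.5)/10-.5,205+(cy+.5)/10-.5])
def inv(p,z):
    s=least_squares(lambda q:px("top",[q[0],q[1],z])[0]-p,[.59,-.06],x_scale=.01,diff_step=1e-4); return s.x
for nm,p,z in(("boss",f(180,178),.077),("brk out corner R",f(297,143),.074),("brk out corner L",f(215,303),.074),("front corner R",f(290,207),.0213),("front corner L",f(197,380),.0213),("nose",f(318,300),.061)):
    q=inv(p,z); print(nm,q,"rel saddle L,W",(q-o)@u*1e3,(q-o)@n*1e3)
E
```

```text
boss [ 0.5959 -0.0249] rel saddle L,W 67.66325431632265 -11.453031752137768
brk out corner R [ 0.629 -0.053] rel saddle L,W 37.660533321590485 -42.78381704143262
brk out corner L [ 0.5649 -0.0576] rel saddle L,W 36.86751916415434 21.444720078859277
front corner R [ 0.6215 -0.0611] rel saddle L,W 30.03712246611905 -34.796072550876175
front corner L [ 0.5492 -0.0648] rel saddle L,W 30.603540092518404 37.51548362158412
nose [ 0.5877 -0.0871] rel saddle L,W 6.005526319158233 0.4687100818215944
```

drive_tool([
  [[0,0.2,0.2,0,1],[0,0.25,0.2,0,1],[0.1,0.1,0.06,0,1],[0.4,0,0,0,1],[0.5,0,0,0,1]],
])

```text
clock: 21.0
tool_pos: [0.6015, -0.1262, 0.0959]
eef_rot: [-0.0, 0.686, 0.728, 0.0]
force: [0.6, 0.1, -8.8]
width: 0.0149
```

drive_tool([
  [[0.5,0,0,0,1],[0.5,0,0,0,1],[0.4,0,0,0,1],[0.3,0,0,0,1],[0,0,0,0,1]],
])

```text
clock: 21.62
tool_pos: [0.5996, -0.0925, 0.096]
eef_rot: [0.0, 0.686, 0.728, 0.0]
force: [1.1, -0.1, -8.8]
width: 0.0146
```

drive_tool([
  [[0.2,0,0,0,1],[0.1,0,0,0,1],[0,0,0,0,1]],
])

```text
clock: 22.0
tool_pos: [0.5993, -0.087, 0.0959]
eef_rot: [0.0, 0.686, 0.728, 0.0]
force: [-0.7, -0.7, -10.2]
width: 0.015
```

```bash
python3 look.py side s5; python3 look.py top t5; python3 - <<'E'
from h import *
plan(.596,-.082,.0937,3.4)
s=cv2.imread("pics/s5.png")[215:315,280:400]; t=cv2.imread("pics/t5.png")[180:280,270:390]
cv2.imwrite("pics/c5.png",np.hstack([cv2.resize(a,None,fx=3.3,fy=3.3,interpolation=2) for a in(s,t)]))
E
```

```text
t 22.1 tcp [ 0.5992 -0.0873  0.0959] tilt [ 0. -0. -1.] jaw 3.38 F [ -0.5  -0.2 -10.1] w 0.0147 j [ 0.44  0.44 -0.46  1.65  0.21  1.1  -0.02]
 units in present tool axes [ 0.27 -0.15  0.11] yaw units -0.0
```

View pics/c5.png

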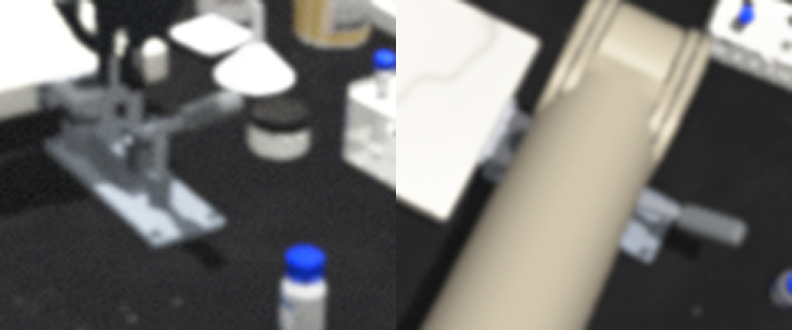

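Pictures: the jack is in line with its front under the bracket, with no contact felt and everything around clear. Last few millimetres.

drive_tool([
  [[0.1,0,0,0,1],[0.1,0,0,0,1],[0,0,0,0,1]],
])

```text
clock: 22.48
tool_pos: [0.599, -0.0827, 0.0959]
eef_rot: [-0.0, 0.686, 0.728, 0.0]
force: [0.1, -0.2, -9.2]
width: 0.0143
```

drive_tool([
  [[0.06,0,0,0,1],[0,0,0,0,1]],
])

```text
clock: 22.72
tool_pos: [0.5989, -0.0818, 0.0959]
eef_rot: [0.0, 0.686, 0.728, 0.0]
force: [0.3, 0.1, -9.2]
width: 0.0144
```

drive_tool([
  [[0,0,0.05,0,1],[0,0,0.05,0,1],[0,0,0.03,0,1],[0,0,0,0,1]],
])

```text
clock: 23.22
tool_pos: [0.5991, -0.0819, 0.0936]
eef_rot: [0.0, 0.686, 0.728, 0.0]
force: [0.1, 0.9, -6.9]
width: 0.0144
```

drive_tool([
  [[0,0,0.03,0,0.8],[0,0,0,0,0.5],[0,0,0,0,0],[0,0,0,0,0],[0,0,-0.4,0,0]],
])

```text
clock: 23.85
tool_pos: [0.5985, -0.0819, 0.1006]
eef_rot: [-0.0, 0.686, 0.728, -0.0]
force: [-0.2, -0.3, 0.2]
width: 0.0851
```

drive_tool([
  [[0,0,-1,0,0],[0,0,-1,0,0],[0,0,-1,0,0],[0,0,-1,0,0.3],[-0.5,0,-0.6,0,0.6]],
])

```text
clock: 24.48
tool_pos: [0.6, -0.0914, 0.1947]
eef_rot: [0.001, 0.685, 0.728, 0.001]
force: [-0.3, -0.2, -0.4]
width: 0.0515
```

drive_tool([
  [[-1,0,0,0,1],[-1,0,0,0,1],[-1,0,0,0,1],[-1,0,0,0,1],[-1,0,0,0,1]],
])

```text
clock: 25.1
tool_pos: [0.6054, -0.1932, 0.1924]
eef_rot: [-0.0, 0.686, 0.728, -0.0]
force: [-0.2, 0.2, 1.2]
width: 0.0001
```

drive_tool([
  [[-1,0,0,0,1],[-1,0,0,0,1],[-0.3,0,0,0,1],[0,0,0,0,1]],
])

```text
clock: 25.6
tool_pos: [0.6082, -0.2377, 0.1926]
eef_rot: [-0.0, 0.686, 0.728, 0.0]
force: [-1.0, -0.8, -0.1]
width: 0.0001
```

```bash
python3 look.py side s6; python3 look.py top t6; python3 - <<'E'
from h import *
np.set_printoptions(precision=4,suppress=True)
plan(.599,-.082,.15,3.4)
s=cv2.imread("pics/s6.png")[215:315,280:400]; t=cv2.imread("pics/t6.png")[180:280,270:390]
cv2.imwrite("pics/c6.png",np.hstack([cv2.resize(a,None,fx=3.3,fy=3.3,interpolation=2) for a in(s,t)]))
a=np.radians(93.4);u=np.array([np.cos(a),np.sin(a)]);n=np.array([-u[1],u[0]]);o=np.array([.599,-.082])-.005*u
for c in("side","top"):
    P,uv=cloud(c,np.load(c+"_d.npy"),np.ones((420,560),bool)); L=(P[:,:2]-o)@u;W=(P[:,:2]-o)@n
    for nm,k in(("grip",(L<-.105)&(L>-.2)&(abs(W)<.04)&(P[:,2]>.1)&(P[:,2]<.165)),("bar",(abs(L)<.045)&(abs(W)<.03)&(P[:,2]>.113)&(P[:,2]<.127))):
        if k.any():print(c,nm,k.sum(),"L",np.percentile(L[k],[2,50,98]),"W",np.percentile(W[k],[2,50,98]),"z",np.percentile(P[k,2],[2,50,98]))
E
```

```text
t 25.7 tcp [ 0.6084 -0.2366  0.1928] tilt [ 0.  0. -1.] jaw 3.46 F [0.7 1.  0.1] w -0.0 j [ 0.6   0.45 -0.41  1.42  0.18  1.32  0.24]
 units in present tool axes [ 7.74 -0.    2.14] yaw units 0.01
side grip 130 L [-0.1714 -0.1563 -0.1175] W [-0.0105  0.0071  0.0103] z [0.1179 0.1491 0.1642]
side bar 92 L [-0.031  -0.0051  0.0316] W [-0.0086  0.0023  0.006 ] z [0.1136 0.1219 0.1256]
top grip 17 L [-0.1134 -0.1092 -0.106 ] W [-0.0076  0.0025  0.0118] z [0.116  0.1285 0.132 ]
top bar 94 L [-0.0249  0.0054  0.0364] W [-0.0058  0.0025  0.0101] z [0.1135 0.1191 0.1243]
```

View pics/c6.png

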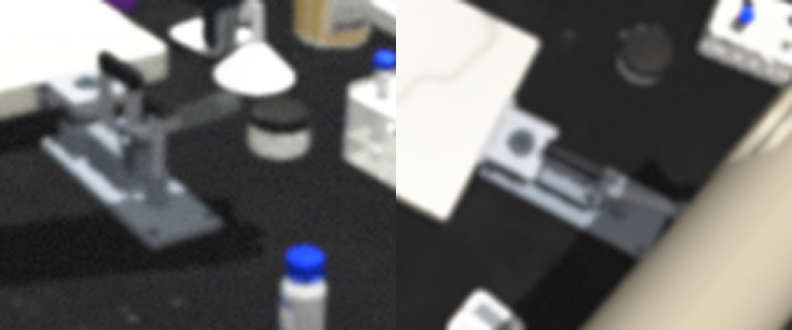

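Pictures: the jack stands upright with its saddle under the bracket (boss at right-panel (522,143), carry bar just outside the bracket edge). The closed fingers are above the grip. First stroke.

drive_tool([
  [[0,0,0.8,0,1],[0,0,0.8,0,1],[0,0,0.5,0,1],[0,0,0.5,0,1],[0,0,0.5,0,1]],
])

```text
clock: 26.32
tool_pos: [0.6085, -0.2379, 0.1305]
eef_rot: [0.001, 0.686, 0.728, 0.0]
force: [0.0, -1.3, 4.3]
width: -0.0001
```

drive_tool([
  [[0,0,0.5,0,1],[0,0,0.5,0,1],[0,0,0.5,0,1],[0,0,0.5,0,1],[0,0,0,0,1]],
])

```text
clock: 26.95
tool_pos: [0.6078, -0.2378, 0.0898]
eef_rot: [-0.0, 0.686, 0.728, -0.0]
force: [-1.1, -1.3, 3.1]
width: 0.0
```

drive_tool([
  [[0,0,0.4,0,1],[0,0,0.2,0,1],[0,0,0,0,1]],
])

```text
clock: 27.32
tool_pos: [0.6081, -0.2378, 0.0787]
eef_rot: [0.0, 0.686, 0.728, -0.0]
force: [0.1, -2.4, 4.2]
width: -0.0004
```

drive_tool([
  [[0,0,0.15,0,1],[0,0,0.1,0,1],[0,0,0,0,1]],
])

```text
clock: 27.7
tool_pos: [0.6083, -0.238, 0.0749]
eef_rot: [0.001, 0.686, 0.728, -0.0]
force: [-4.3, -2.8, 13.2]
width: 0.0004
```

drive_tool([
  [[0,0,0.1,0,1],[0,0,0,0,1]],
])

```text
clock: 27.95
tool_pos: [0.6089, -0.2381, 0.0743]
eef_rot: [0.001, 0.686, 0.728, 0.0]
force: [-6.1, -1.2, 21.9]
width: 0.0002
```

drive_tool([
  [[0,0,-0.5,0,1],[0,0,-0.9,0,1],[0,0,-1,0,1],[0,0,-1,0,1],[0,0,-1,0,1]],
])

```text
clock: 28.58
tool_pos: [0.6082, -0.2376, 0.1613]
eef_rot: [0.0, 0.686, 0.728, 0.0]
force: [-0.1, 0.7, -0.0]
width: 0.0001
```

drive_tool([
  [[0,0,0,0,1],[0,0,0,0,1],[0,0,0.5,0,1],[0,0,0.5,0,1],[0,0,0.5,0,1]],
])

```text
clock: 29.2
tool_pos: [0.6083, -0.2382, 0.1291]
eef_rot: [0.0, 0.686, 0.728, -0.0]
force: [-0.4, -1.4, 8.3]
width: -0.0
```

drive_tool([
  [[0,0,0.5,0,1],[0,0,0.5,0,1],[0,0,0.5,0,1],[0,0,0.4,0,1],[0,0,0.4,0,1]],
])

```text
clock: 29.82
tool_pos: [0.6086, -0.2398, 0.0839]
eef_rot: [0.002, 0.686, 0.727, -0.0]
force: [0.7, -5.1, 10.4]
width: -0.0002
```

drive_tool([
  [[0,0,0.3,0,1],[0,0,0.1,0,1],[0,0,0.1,0,1],[0,0,0,0,1]],
])

```text
clock: 30.32
tool_pos: [0.6086, -0.2401, 0.075]
eef_rot: [0.002, 0.686, 0.727, -0.001]
force: [-2.5, -4.0, 16.2]
width: -0.0
```

```bash
cat > lift.py <<'E'
from h import *
import sys
np.set_printoptions(precision=4,suppress=True)
c=np.array([.5828,.1282]);a=np.radians(3.4);ux=np.array([np.cos(a),np.sin(a)]);uy=np.array([-ux[1],ux[0]])
plan(.608,-.238,.075,3.4)
for n in("top","side"):
    im,d=r.read_camera(n); cv2.imwrite(f"pics/{n}_{sys.argv[1]}.png",im)
    P,uv=cloud(n,d,np.ones(d.shape,bool)); X=(P[:,:2]-c)@ux;Y=(P[:,:2]-c)@uy
    k=(abs(X)<.1)&(abs(Y)<.11)&(P[:,2]>.066)&(P[:,2]<.095)
    A=np.c_[X[k],Y[k],np.ones(k.sum())]; s=np.linalg.lstsq(A,P[k,2],rcond=None)[0]
    f=(abs(X)<.25)&(abs(Y)<.35)&(abs(P[:,2])<.01)
    print(n,k.sum(),"slopes",s[:2],"z at near feet",s[2]-.095*s[1],"far feet",s[2]+.095*s[1],"worktop",np.median(P[f,2]))
    if n=="top":
        k=(abs(Y)<.3)&(abs(X)<.18)&(P[:,2]>.06)&(P[:,2]<.095)&(Y>-.19)
        m=np.zeros(d.shape,np.uint8);m[uv[k][:,1],uv[k][:,0]]=255;N,l,st,_=cv2.connectedComponentsWithStats(m);j=1+np.argmax(st[1:,4]);Q=P[k][l[uv[k][:,1],uv[k][:,0]]==j];print(cv2.minAreaRect((Q[:,:2]*1000).astype(np.float32)))
    b=(abs(X)<.028)&(abs(Y+.153)<.026)&(P[:,2]>.06)&(P[:,2]<.1); print("bracket z",np.percentile(P[b,2],[10,50,90]),b.sum())
E
python3 lift.py 7; python3 - <<'E'
import cv2,numpy as np
s=cv2.imread("pics/side_7.png")[195:315,240:390]; t=cv2.imread("pics/top_7.png")[160:280,220:370]
cv2.imwrite("pics/c7.png",np.hstack([cv2.resize(a,None,fx=2.6,fy=2.6,interpolation=2) for a in(s,t)]))
E
```

```text
t 30.325 tcp [ 0.6086 -0.2401  0.075 ] tilt [ 0.002 -0.003 -1.   ] jaw 3.29 F [-2.5 -4.  16.2] w -0.0 j [ 0.59  0.55 -0.39  1.53  0.22  1.1   0.21]
 units in present tool axes [ 0.11 -0.02 -0.  ] yaw units -0.02
top 3399 slopes [ 0.0013 -0.0406] z at near feet 0.0826307016317928 far feet 0.07491424743976956 worktop -0.0008009378636339992
((585.717529296875, 95.77299499511719), (221.6544647216797, 311.7596130371094), 3.814448118209839)
bracket z [0.0801 0.0846 0.0889] 235
side 1411 slopes [ 0.0024 -0.0384] z at near feet 0.08617158128996814 far feet 0.0788836585404429 worktop 0.0023687387848982944
bracket z [0.0666 0.0871 0.0903] 145
```

View pics/c7.png

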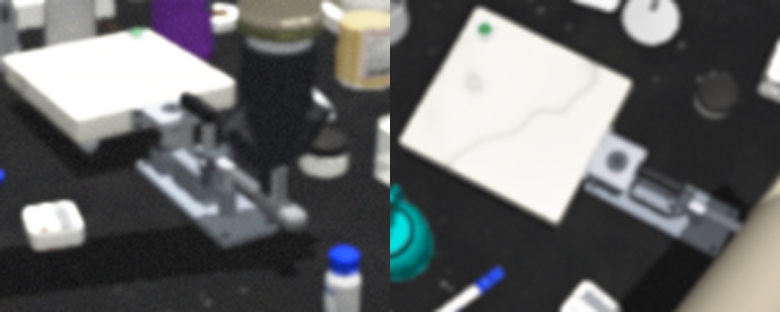

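Pictures: the slab is tilted up on the bracket side, the jack upright with its handle down, and everything else in place. The plane fit gives about 7.5 mm at the near feet. Press slightly firmer onto the stop and hold.

drive_tool([
  [[0,0,0.1,0,1],[0,0,0,0,1],[0,0,0,0,1]],
])

```text
clock: 30.8
tool_pos: [0.6087, -0.2401, 0.0743]
eef_rot: [0.002, 0.687, 0.727, -0.001]
force: [-7.9, -3.3, 26.9]
width: 0.0002
```

drive_tool([
  [[0,0,0.05,0,1],[0,0,0,0,1],[0,0,0,0,1],[0,0,0,0,1]],
])

```text
clock: 31.3
tool_pos: [0.6087, -0.2402, 0.0739]
eef_rot: [0.002, 0.687, 0.727, -0.001]
force: [-10.3, -1.8, 31.1]
width: -0.0001
```

```bash
python3 lift.py 8; python3 - <<'E'
from h import *
P,uv=cloud("side",r.read_camera("side")[1],np.ones((420,560),bool))
k=(np.hypot(P[:,0]-.491,P[:,1]-.4075)<.06)&(P[:,2]>.17); print("canister arch",P[k].mean(0),P[k].max(0))
E
```

```text
t 31.3 tcp [ 0.6087 -0.2402  0.0739] tilt [ 0.002 -0.004 -1.   ] jaw 3.29 F [-10.3  -1.8  31.1] w -0.0001 j [ 0.59  0.55 -0.39  1.53  0.22  1.1   0.21]
 units in present tool axes [ 0.11 -0.03 -0.05] yaw units -0.02
top 3400 slopes [ 0.0026 -0.0393] z at near feet 0.08249110565612587 far feet 0.07502602653361502 worktop -0.0007701052868384073
((585.6500854492188, 95.2969741821289), (221.2486572265625, 311.24737548828125), 3.9074947834014893)
bracket z [0.0814 0.0849 0.0885] 232
side 1399 slopes [ 0.0024 -0.0394] z at near feet 0.08634480669003244 far feet 0.07886494966273466 worktop 0.0023400609410842987
bracket z [0.0654 0.087  0.091 ] 153
canister arch [0.49428535 0.39651201 0.19083133] [0.51320977 0.45286686 0.20246351]
```

drive_tool([
  [[0,0,-0.05,0,1],[0,0,0,0,1],[0,0,0,0,1],[0,0,0,0,1]],
])

```text
clock: 31.95
tool_pos: [0.6087, -0.2402, 0.0743]
eef_rot: [0.002, 0.687, 0.727, -0.001]
force: [-7.8, -3.4, 26.9]
width: 0.0002
```

```bash
python3 lift.py 9; python3 -c "
from bench import r
print(r.hand_in())"
```

```text
t 31.95 tcp [ 0.6087 -0.2402  0.0743] tilt [ 0.002 -0.004 -1.   ] jaw 3.29 F [-7.8 -3.4 26.9] w 0.0002 j [ 0.59  0.55 -0.39  1.53  0.22  1.1   0.21]
 units in present tool axes [ 0.11 -0.03 -0.04] yaw units -0.02
top 3399 slopes [ 0.0019 -0.0401] z at near feet 0.0826174137991497 far feet 0.07499035120274238 worktop -0.0007786153350113345
((585.8277587890625, 95.71757507324219), (223.33656311035156, 312.1840515136719), 3.182337760925293)
bracket z [0.0806 0.0848 0.0888] 240
side 1401 slopes [ 0.0026 -0.0395] z at near feet 0.08630321933092257 far feet 0.07878909969234506 worktop 0.002398312774838096
bracket z [0.066  0.0866 0.0906] 150
the job is handed in; nothing more can be done
None
```

I handed the job in at about 32 s. The bracket-side feet are about 7.5 mm off the worktop, and the pump handle is held down on its stop.

- **Canister:** I lifted it by its handle and set it down upright at about [0.49, 0.41]. The side picture afterwards shows it standing there.
- **Jack:** I carried it in line with the bracket, put it down with its saddle under the lift point, and gave it two strokes with the closed fingers.
- **Lift:** Both cameras give a slab slope of about 0.040 rad, which is about 7.5 mm at the near feet. The far feet stayed at rest height, and the bracket rose about 10 to 11 mm.
- **Handle:** The fingers hold it with 27 N down and touch nothing but the jack. About 8 N of that push is sideways, but the pose held steady over the last checks.
- **Surroundings:** The last pictures show the timer, blue cap and stone in place. I did not re-measure the beaker and stopper after setting the canister down, only seeing that their area looked undisturbed.

**Where checks disagreed:**
- The lift point came out up to 3 mm apart sideways between picture and depth. I took a value in between, and the nose still went into the socket with no contact felt.
- The side camera reads heights about 3 mm higher than the top camera, but both give the same slope.
- The slab's heading now reads 3.2 to 3.9°, against 3.4° at the start. I took that as measurement noise from the tilted slab.

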